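# Load-test a torch cell and hold the dial on full load

### The arm

A 6-joint arm with a two-finger parallel gripper is mounted at the origin on the work surface. World frame = base frame: x ahead of the robot, y to its left, z up, the work surface at z = 0. Lengths are in m, angles in degrees, forces in N, time in s.
With the tool pointing down it reaches from about 0.3 to 0.875 m from the base axis. Payload 6.4 kg.
Tool frame: the origin (TCP) lies at the very end of the fingers, on their centre line; the grasp point (between the pads) lies 19 mm behind it (grip_point_offset is the distance from the TCP to the grasp point, in m); z points along the fingers, y is the direction in which the jaws open and shut (so a half turn about z gives the same grasp; the last joint's range is limited). The gripper opens to 85 mm and grips with 20 to 120 N. Pads are 22 mm wide; open, the fingers measure 114 mm over their backs; the gripper's body (76 mm by 85 mm) begins 54 mm behind the grasp point. The pads swing forward as they close: fully open they stand 13 mm farther back than shut.
Start: joints at [-74.845, 10.359, 92.074, -0, 77.567, -11.82], TCP at [0.261, -0.512, 0.192] pointing down, gripper open.
Joint ranges: [-171.53, 171.53], [-51.25, 118.39], [17.06, 147.69], [-65.23, 245.23], [0, 150.52], [-178.68, 178.68]. Speed limits (degrees/s): [147.25, 147.25, 172.46, 180, 180, 180].

### API

Orientations are given as a 3x3 rotation matrix whose columns are the frame's x, y, z axes.
In Python, from plant import * gives the robot as it stands. The module is installed in compiled form; this text tells all that it offers.
- The arm moves only by the shell command python3 -m handwheel 'ROWS'. ROWS is JSON, a list of rows, each a list of 7 numbers: the shift along the world's x, y, z in mm, then the turn, a rotation vector about the world's x, y, z in degrees, then the closure, from 0 (fully open) to 1 (shut). In form: [[dx, dy, dz, rx, ry, rz, gripper], ...]. A call has 1 to 20 rows; each row shifts and turns the commanded pose from where the row before left it; what a row does not reach is not made up. A row lasts 1/12 s, in which the tool goes at most 41.7 mm and 7.16 degrees, less where a joint would pass 70% of its speed; a pose out of reach is approached as far as the arm can. A call is refused whole if a number of a shift passes 41.7 or a number of a turn 7.16, either way. A call with a gripper value outside its range is refused whole. The fingers move at their own pace and stop on an object; the grip force is fixed at half the most. Time passes only in rows, so rows that do not move let the fingers close. It gives the time, the measured TCP pose, the force and the opening at its end, in the units of the state.
- get_obs(): the state, without advancing time (a new reading comes with each control period).
- grab_frame(name): name is "scene" or "top" or "wrist"; returns a dict with "image" (480x640x3 uint8, red, green, blue), "fx", "fy", "cx", "cy" (pixels), "view" (4x4, takes a point from world to camera coordinates); the wrist camera has in their place "hand_eye" (4x4, takes a point from camera to tool coordinates, whose origin is the TCP and whose axes are the flange's). Camera axes: x right, y down, z forward; pixel columns grow to the right and rows downward; lengths in m; the calibration is good to about 2 mm. A picture is of the moment at which its call begins: read the wrist's pose just before it. There is no depth.
- job_done(): hands the job in, once; it reports no verdict.
The state is a dict: "time_s": time; "joint_positions": joint angles; "joint_vel": joint speeds; "joint_torque": joint torques, N m; "tcp_pos": TCP position; "ee_rot": TCP orientation; "force": force on the tool from outside, world axes, zero at the start; "ft_torque": the same for the moment, N m; "gripper_width": opening from 0.0 (shut) to 1.0 (fully open).
Only numpy, scipy, OpenCV 4.12 (cv2) and the standard library are available. Lean on these libraries where they do the work, as an engineer would, in place of code of your own. Each camera call takes 0.05 s, during which the arm holds its last target. There are 200 camera calls.

### The job

Test the big torch cell under full load: lay it in the tester's cradle, nub against the flat contact plate and its other end on the sprung contact, and let go of it. Then turn the tester's dial clockwise past its first two clicks to the third and keep it there: the dial springs back when let go, so finish while still holding it at the third click. Leave the dial at rest until the cell is in, and leave the other things on the counter alone.

Things in the scene. Friction and masses are not known exactly. Their poses are not given: they have to be found in the camera images.
- cell: The D-size torch cell: a loose steel cylinder 33.4 mm in diameter, its can 60 mm long, about 140 g, lying on the counter (axis 16.7 mm up; it can roll). Origin at the can's centre; x axis along the cylinder towards the nub (positive) end. The nub, 9.5 mm in diameter, stands 1.5 mm out of that end; the other end is flat
- nub (a point): The middle of the nub's outer face, on the cell's axis 31.5 mm from the cell's origin
- tester: The bench cell tester, fixed: a grey box 170 (its x) x 260 (its y) x 42 mm to its aluminium top panel. Origin: centre of its underside; x away from the robot at yaw 0, y to the left, z up. On the panel: cradle for one cell on the +y half, dial on the -y half, meter (7 mm high) at the far middle, two binding posts 14 mm high at the far left corner
- cradle (a point): Where the origin of a properly seated cell lies: 61.6 mm above the counter, x -25, y 80.5 mm in the tester's frame. The cell lies along the tester's y axis, nub to +y, in a black V trough of two 45 degree rails, open above, 56 mm long, edges 9.5 mm above the panel and 13.5 mm either side of the cell's axis. Two end blocks, 32 mm wide, rise 28 mm above the panel
- plus_plate (a point): The flat steel contact plate at the cradle's +y end, 22 mm wide, fixed: the point on its face that the nub of a seated cell touches, 61.6 mm above the counter and 31.5 mm from cradle. Its top, from 8 to 15 mm above this point, is bent back 30 degrees as a lead-in
- spring_contact (a point): The sprung contact at the cradle's -y end, a 14 mm wide steel strip: the point on its face at the cell's axis. At rest 59.5 mm from the plate; slides back up to 8 mm (2 N, then 0.4 N per mm); a seated cell presses it back 2 mm. From 5 to 15 mm above this point it is bent back 30 degrees: a level cell lowered from above presses it back by itself, and it then pushes the nub onto the plate
- dial_knob: The dial, black plastic: a grip bar, an upright ridge 12 mm wide, 42 mm long and 22 mm high, on a round skirt 44 mm in diameter and 8 mm high. Origin on the dial's vertical axis on the panel, 42 mm above the counter (bar 50 to 72 mm); x axis along the bar to its pointed, white-lined end; turns with the dial. Nothing stands above the skirt's height within 50 mm of the axis
- bar_top (a point): Middle of the bar's top, on the dial's axis, 72 mm above the counter
- dial (a joint): Turn of the dial in rad: 0 at rest, growing clockwise seen from above. Clicks at 0.42, 0.84 and 1.257 (the third, longest mark on the panel), end stop at 1.36. At rest the pointed end points 0.628 rad counterclockwise of the tester's x axis. A spring turns it back to 0 from anywhere when let go: 0.05 N m at rest, 0.085 at the third click, clicks plus or minus 0.03
- jar: Bystander: small glass jar with a steel screw lid, 52 mm in diameter, 62 mm high
- speaker: Bystander: grey speaker module, 45 x 32 x 14 mm
- tweezer: Bystander: stainless tweezer lying flat, 125 mm long along its x, 7 mm high
- vise: Bystander: black phone vise, 60 x 150 mm (along its y) and 40 mm high, clamp knob at its -y end

How it is judged (in metres and radians):
On the way, in this order (a step that is already met when the one before it is completed fails the run):
1. the cell lies in the cradle, nub on the flat plate, let go, the dial still at rest (distance between nub and plus_plate below 0.004 m and distance between cell and cradle below 0.004 m and contact force between the fingers and cell below 0.1 N and value of joint dial below 0.3 rad), for 0.2 s.
2. the dial stands at its third click, held by the fingers (value of joint dial above 1.15 rad and contact force between the fingers and dial_knob above 1 N), for 0.2 s.
At the end, for the whole second after the job is handed in: The cell lies in the cradle within 4 mm of its seat, nub within 4 mm of its point on the flat plate, untouched by the robot; the dial is at its third click (above 1.15 rad, the end stop at 1.36 also counts), held there by the fingers alone (over 1 N on the bar) through the last second (all of step 2 and distance between nub and plus_plate below 0.004 m and distance between cell and cradle below 0.004 m and contact force between each of the arm, the fingers, dial_knob and cell below 0.1 N and contact force between dial_knob and jar below 0.1 N and contact force between dial_knob and speaker below 0.1 N and contact force between dial_knob and tweezer below 0.1 N and contact force between dial_knob and vise below 0.1 N); the arm keeps its last pose, push and grip.
It fails at once if the dial is turned (over 0.3 rad) while the cell is not in the cradle (nub over 15 mm from its point on the plate) (value of joint dial above 0.3 rad and distance between nub and plus_plate above 0.015 m).
It fails at once if a bystander is moved by over 20 mm (distance of any of jar, speaker, tweezer, vise from where it was at the start of the episode above 0.02 m).
It also fails if it takes over 51 s, if anything falls off the work surface, if the arm or the gripper's body presses on something with over 40 N, if the wrist force passes 120 N, or if a joint passes its speed limit or range.

## Working session

There is one attempt and no reset: what is moved stays moved. The work goes in short steps, Python scripts to look and compute and a shell command to move; the robot and the scene stay as the last step left them, time stands still between calls to the robot, and variables do not carry over. Pictures are saved under pics/ and viewed, about 8 in all and at most 12, crops included, and the job is handed in when it is done.

```bash
mkdir -p pics; cat > h.py <<'E'
from plant import *
import numpy as np, cv2
def save(name,fn,crop=None,k=1):
    o=get_obs(); f=grab_frame(name); im=f["image"][:,:,::-1]
    np.savez('pics/'+fn+'.npz',tcp=o["tcp_pos"],R=o["ee_rot"],**{a:b for a,b in f.items()})
    if crop: x0,y0,x1,y1=crop; im=im[y0:y1,x0:x1]
    if k!=1: im=cv2.resize(im,None,fx=k,fy=k,interpolation=cv2.INTER_CUBIC)
    cv2.imwrite('pics/'+fn+'.png',im)
def pt(fn,u,v,z):
    d=np.load('pics/'+fn+'.npz')
    if 'view' in d: T=np.linalg.inv(d['view'])
    else:
        W=np.eye(4);W[:3,:3]=np.array(d['R']);W[:3,3]=d['tcp'];T=W@d['hand_eye']
    r=T[:3,:3]@np.array([(u-d['cx'])/d['fx'],(v-d['cy'])/d['fy'],1]);c=T[:3,3]
    return c+r*(z-c[2])/r[2]
E
python3 -c "
from h import *
save('top','t0');save('scene','s0')
o=get_obs();print(o)"
```

```text
{'time_s': 0.1, 'joint_positions': array([-7.48452708e+01,  1.03977323e+01,  9.21249598e+01,  1.70769482e-03,
        7.75690624e+01, -1.18212934e+01]), 'joint_vel': array([ 0.0657983 , -0.06872121, -0.16539992,  0.01883804,  0.00387463,
       -0.05217701]), 'joint_torque': array([-5.35846721e-05, -4.45883775e+01, -3.52237630e+01, -4.84250158e-04,
        4.13336136e-03,  2.04140593e-05]), 'tcp_pos': array([ 0.26069646, -0.51188322,  0.19138152]), 'ee_rot': array([[ 8.91199425e-01,  4.53611544e-01, -3.90558998e-04],
       [ 4.53611572e-01, -8.91198142e-01,  1.55333391e-03],
       [ 3.56544740e-04, -1.56149237e-03, -9.99998717e-01]]), 'force': array([-0.35046197, -0.6103899 , -0.07231279]), 'ft_torque': array([ 0.02258793, -0.02251888, -0.03032519]), 'gripper_width': 0.9974467638420653}
```

View pics/t0.png

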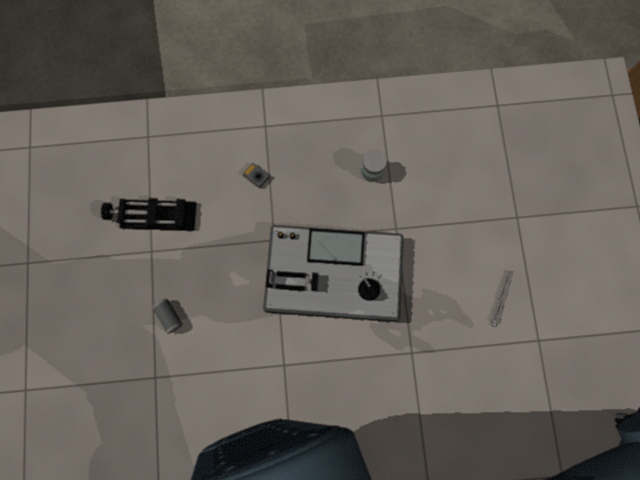

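View pics/s0.png

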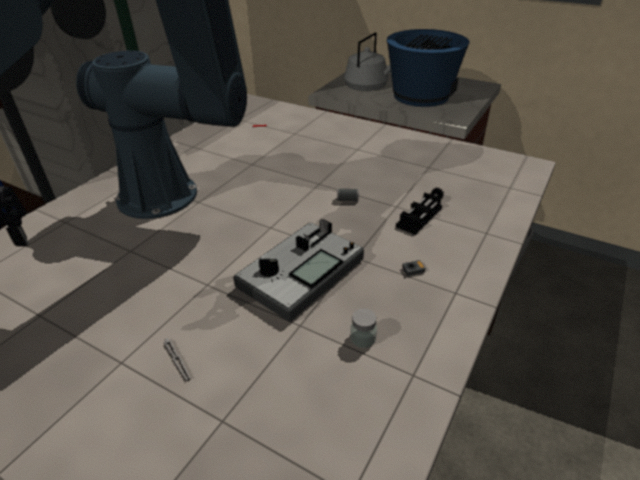

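The top view shows the cell at about (169,316), the tester spanning (265–403, 226–320), the dial at about (370,287) and the cradle at about (293,281). I'll enlarge it to find the nub end.

```bash
python3 -c "
from h import *
f=cv2.imread('pics/t0.png');g=cv2.imread('pics/s0.png')
a=cv2.resize(f[290:345,140:200],(400,367),interpolation=3);b=cv2.resize(g[180:212,327:367],(400,320),interpolation=3)
c=cv2.resize(f[220:325,260:410],(600,420),interpolation=3)
out=np.zeros((590,800,3),np.uint8)
out[:367//2*2//2*1+0,:0]=0
top=np.hstack([cv2.resize(a,(250,229)),cv2.resize(b,(250,200),interpolation=3)[:200] if 0 else cv2.copyMakeBorder(cv2.resize(b,(250,200)),0,29,0,0,0)])
c=cv2.resize(c,(500,350))
cv2.imwrite('pics/c0.png',np.vstack([top,c]))
for n,u,v,z in [('cell',168,316,.0334),('TLc',274,226,.042),('TRc',402,235,.042),('BRc',400,321,.042),('BLc',264,312,.042),('dial',370,286,.072),('cradle',293,281,.06)]: print(n,pt('t0',u,v,z).round(4))
d=np.load('pics/t0.npz');print(np.linalg.inv(d['view']).round(3),d['fx'])
"
```

```text
cell [0.4789 0.2394 0.0334]
TLc [0.6323 0.0259 0.042 ]
TRc [ 0.5908 -0.219   0.042 ]
BRc [ 0.4274 -0.1947  0.042 ]
BLc [0.4683 0.0573 0.042 ]
dial [ 0.4942 -0.1436  0.072 ]
cradle [ 0.5188 -0.0025  0.06  ]
[[-0.095 -0.97   0.225  0.348]
 [-0.996  0.093 -0.018 -0.045]
 [-0.003 -0.226 -0.974  1.166]
 [ 0.     0.     0.     1.   ]] 596.7193211532484
```

View pics/c0.png

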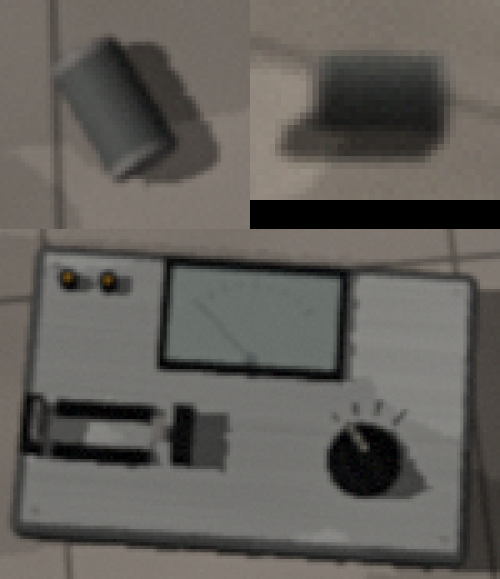

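The nub end can't be made out at this scale. The tester yaw is about -9.5°. I'll move over the cell for a wrist view.

```bash
python3 -m handwheel '[[9,37,2,0,0,0,0],[9,37,2,0,0,0,0],[9,37,2,0,0,0,0],[9,37,2,0,0,0,0],[9,37,2,0,0,0,0],[9,37,2,0,0,0,0],[9,37,2,0,0,0,0],[9,37,2,0,0,0,0],[9,37,2,0,0,0,0],[9,37,2,0,0,0,0],[9,37,2,0,0,0,0],[9,37,2,0,0,0,0],[9,37,2,0,0,0,0],[9,37,2,0,0,0,0],[9,37,2,0,0,0,0],[9,37,2,0,0,0,0],[9,37,2,0,0,0,0],[9,37,2,0,0,0,0],[9,37,2,0,0,0,0],[9,37,2,0,0,0,0]]'
python3 -c "
from h import *
save('wrist','w0')
d=np.load('pics/w0.npz');print(d['hand_eye'].round(3),d['fx'],get_obs()['joint_positions'].round(1))
a=pt('t0',159.7,304.4,.03);b=pt('t0',175.3,328.4,.03);print(a,b)"
```

```text
time_s: 1.77
tcp_pos: [0.4405, 0.2297, 0.232]
ee_rot: [[0.891, 0.454, -0.0], [0.454, -0.891, -0.0], [-0.0, 0.0, -1.0]]
force: [0.8, -0.2, 0.6]
gripper_width: 0.999
[[-0.    -0.956 -0.294  0.075]
 [ 1.    -0.     0.    -0.   ]
 [-0.    -0.294  0.956 -0.181]
 [ 0.     0.     0.     1.   ]] 386.2735581942191 [ 14.3  -1.4 100.    0.2  81.3  77.1]
[0.50283692 0.25516941 0.03      ] [0.4547247  0.22734526 0.03      ]
```

View pics/w0.png

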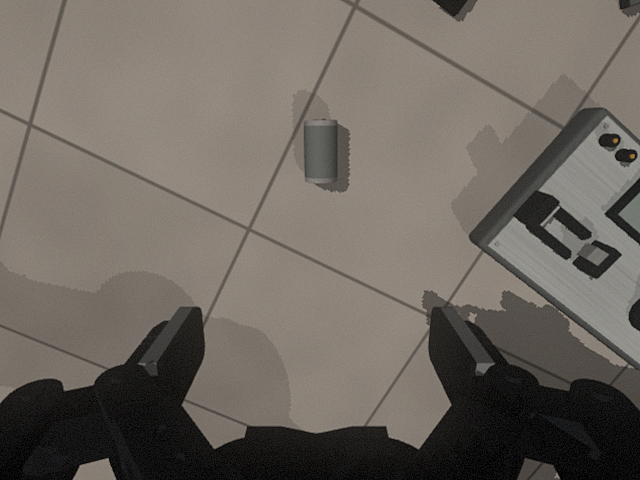

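The cell spans about (305–337, 120–184), nearly aligned with the tool's x axis. I'll enlarge it to find the nub.

```bash
python3 -c "
from h import *
f=cv2.imread('pics/w0.png')[105:200,280:360]
f=cv2.convertScaleAbs(f,alpha=1.5)
cv2.imwrite('pics/c1.png',cv2.resize(f,None,fx=6,fy=6,interpolation=3))
for u,v in [(320,121),(320,183),(305,151),(337,151)]: print(pt('w0',u,v,.025 if u!=320 else .025).round(4))"
```

```text
[0.5079 0.2602 0.025 ]
[0.4548 0.233  0.025 ]
[0.4761 0.2605 0.025 ]
[0.4904 0.2325 0.025 ]
```

View pics/c1.png

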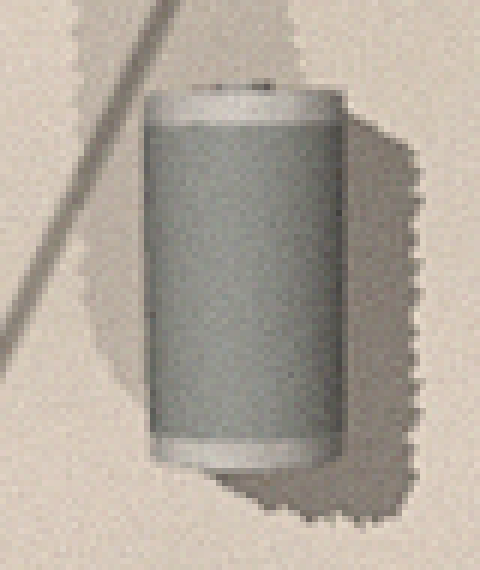

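The nub is at the upper end in the image, which is the tool's +x end: it stands out at (240,85) in the crop, about 10 px wide. Next I'll compute the cell centre and the tester geometry, with the tester from this wrist image too.

```bash
python3 -c "
from h import *
A=pt('w0',320.9,119.8,.0334);B=pt('w0',320.7,182.8,.0334);c=(A+B)/2
R=np.load('pics/w0.npz')['R'];t=np.load('pics/w0.npz')['tcp']
print(A,B,np.linalg.norm(A-B),c,'yaw',np.degrees(np.arctan2(*(A-B)[1::-1])),'tool rel',R.T@(c-t))
# tester fit from top-picture panel corners
import itertools
P=np.array([pt('t0',u,v,.042)[:2] for u,v in [(274,226),(402,235),(400,321),(264,312)]])
M=np.array([[85,130],[85,-130],[-85,-130],[-85,130]])/1000
pc=P.mean(0);H=M.T@(P-pc);U,S,Vt=np.linalg.svd(H);Q=(U@Vt).T
print('tester',pc,np.degrees(np.arctan2(Q[1,0],Q[0,0])));
for n,m in [('cradle',[-.025,.0805]),('corners',M)]: print(n,np.array(m)@Q.T+pc)
print(P)
print('dial bar', pt('t0',370,286,.072))
"
```

```text
[0.50919367 0.26002859 0.0334    ] [0.45641756 0.23311709 0.0334    ] 0.05924142604511415 [0.48280562 0.24657284 0.0334    ] yaw 27.017861721362372 tool rel [0.04539007 0.00413951 0.19853834]
tester [ 0.52971789 -0.08263249] -9.485439862628077
cradle [0.51832586 0.0008868 ]
corners [[ 0.63497934  0.03158235]
 [ 0.59213213 -0.22486281]
 [ 0.42445645 -0.19684732]
 [ 0.46730366  0.05959783]]
[[ 0.63232947  0.02590745]
 [ 0.59084623 -0.2190356 ]
 [ 0.42740054 -0.19472738]
 [ 0.46829534  0.05732558]]
dial bar [ 0.49417769 -0.14360243  0.072     ]
```

```bash
python3 -m handwheel '[[21,8,-20,0,0,0,0],[21.3,8.9,-20,0,0,0,0],[0,0,-37,0,0,0,0],[0,0,-37,0,0,0,0],[0,0,-37,0,0,0,0],[0,0,-37,0,0,0,0],[0,0,-24,0,0,0,0],[0,0,-15,0,0,0,0],[0,0,0,0,0,0,0],[0,0,0,0,0,0,0]]'; python3 -m handwheel '[[0,0,0,0,0,0,0.3],[0,0,0,0,0,0,0.45],[0,0,0,0,0,0,0.55],[0,0,0,0,0,0,0.65],[0,0,0,0,0,0,0.8],[0,0,0,0,0,0,0.8],[0,0,0,0,0,0,0.8],[0,0,0,0,0,0,0.8]]'
```

```text
time_s: 2.65
tcp_pos: [0.4822, 0.2441, 0.0044]
ee_rot: [[0.891, 0.454, -0.003], [0.454, -0.891, -0.001], [-0.003, -0.001, -1.0]]
force: [0.1, -0.8, 1.4]
gripper_width: 0.998
time_s: 3.32
tcp_pos: [0.4832, 0.2445, 0.0053]
ee_rot: [[0.891, 0.454, 0.0], [0.454, -0.891, 0.0], [0.0, 0.0, -1.0]]
force: [-0.4, -0.7, -0.3]
gripper_width: 0.2
```

The opening of 0.2 equals the commanded value, so the grasp may have missed. I'll look before doing anything else.

```bash
python3 -c "
from h import *
save('wrist','w1')"
```

```text
(no output)
```

View pics/w1.png

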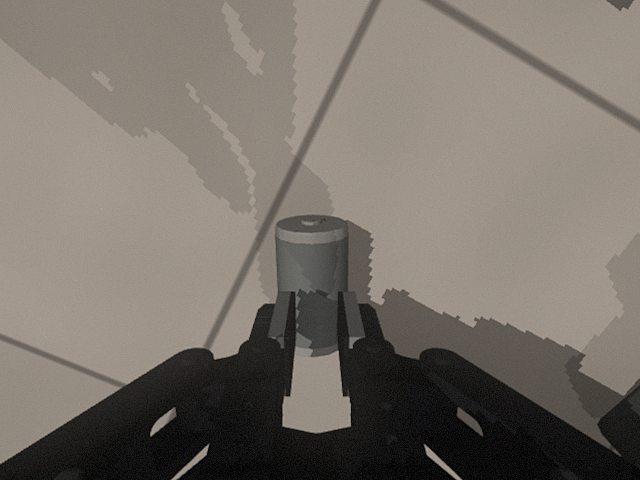

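```bash
python3 -c "
from h import *
d=np.load('pics/w1.npz');print(d['cx'],d['cy'],d['fx'],d['fy'],d['hand_eye'],d['tcp'])
A=pt('w1',312,217,.0334);print(A,pt('w1',312,222,.0167),pt('w1',320,356,.0334));R=d['R']
print(R.T@(A-d['tcp']),get_obs())
T=np.linalg.inv(d['hand_eye'])
for x in (-.011,0,.011):
  for zz in (0,-.02,-.04):
    p=T@[x,.0085,zz,1];print(x,zz,p[0]/p[2]*d['fx']+d['cx'],p[1]/p[2]*d['fy']+d['cy'])
"
```

```text
316.1269166149581 238.91818779751017 386.2735581942191 386.2735581942191 [[-8.53251308e-05 -9.55674773e-01 -2.94424388e-01  7.49074735e-02]
 [ 9.99999994e-01 -1.02963211e-04  4.44060131e-05 -3.76005220e-04]
 [-7.27525870e-05 -2.94424383e-01  9.55674776e-01 -1.80968274e-01]
 [ 0.00000000e+00  0.00000000e+00  0.00000000e+00  1.00000000e+00]] [0.48315711 0.24445575 0.0052653 ]
[0.51533758 0.26313163 0.0334    ] [0.5095001  0.26037392 0.0167    ] [0.45872484 0.23045558 0.0334    ]
[ 0.03715382 -0.00204739 -0.02813066] {'time_s': 3.3667, 'joint_positions': array([1.42678302e+01, 2.03187974e+01, 1.04066346e+02, 1.11329201e-03,
       5.56153124e+01, 7.72964707e+01]), 'joint_vel': array([-0.05745977,  0.19592114, -0.03492607, -0.08831106, -0.15958591,
       -0.01436141]), 'joint_torque': array([ 3.60836631e-03, -4.54040158e+01, -2.73729640e+01, -1.50221706e-05,
       -1.35378159e-04, -1.48660126e-05]), 'tcp_pos': array([0.48313422, 0.24441572, 0.00520787]), 'ee_rot': array([[ 8.91238326e-01,  4.53535276e-01, -1.16679520e-05],
       [ 4.53535276e-01, -8.91238326e-01,  1.35786110e-05],
       [-4.24054695e-06, -1.73936064e-05, -1.00000000e+00]]), 'force': array([ 0.279443  , -0.1391147 , -0.12586454]), 'ft_torque': array([0.03886189, 0.0323352 , 0.02259369]), 'gripper_width': 0.20041947407515706}
-0.011 0 333.4105316039955 295.06883145582196
-0.011 -0.02 335.2578935474836 313.75837983506216
-0.011 -0.04 337.5465876294686 336.912834716695
0 0 333.6957256343607 275.17764269746795
0 -0.02 335.6080950131517 292.0497825369321
0 -0.04 337.9867646178462 313.03591975884314
0.011 0 333.99055289157997 254.61457334799414
0.011 -0.02 335.97143506890995 269.5267387293088
0.011 -0.04 338.44551166111654 288.15169266713065
```

The wrist view shows the fingers apparently narrower than the cell. The nub ring at (312,222) confirms the nub is toward tool +x. I'll check from the scene camera whether the fingertips straddle the cell or sit above it.

```bash
python3 -c "
from h import *
save('scene','s1',(270,110,430,230),5)"
```

```text
(no output)
```

View pics/s1.png

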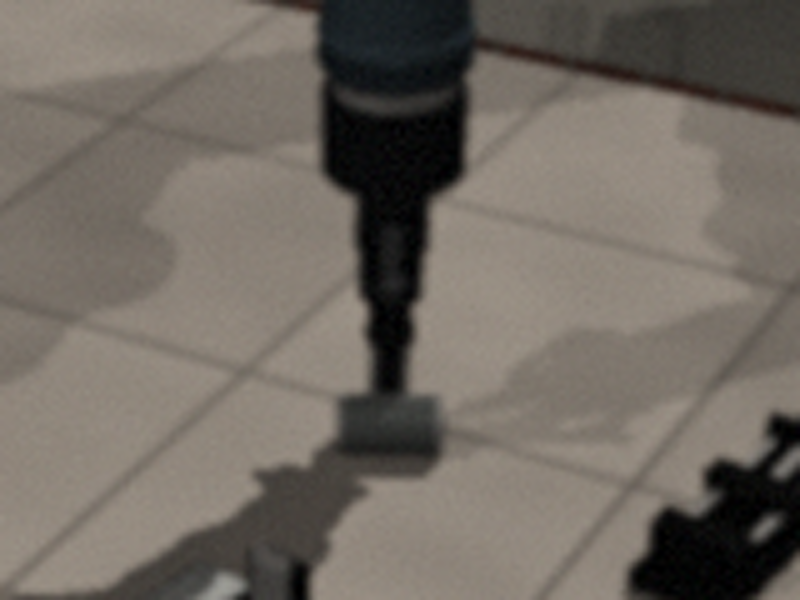

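```bash
python3 -c "
from h import *
d=np.load('pics/s1.npz');t=d['tcp']
for z in (.005,.017,.033,.045,.06,.1,.15,.2):
  p=d['view']@[t[0],t[1],z,1];print(z,(p[0]/p[2]*d['fx']+d['cx']-270)*5,(p[1]/p[2]*d['fy']+d['cy']-110)*5)
print(np.linalg.inv(d['view'])[:3,3], pt('s1',270+395/5,110+395/5,.0334), pt('s1',270+388/5,110+455/5,0.005))"
```

```text
0.005 388.31269218451524 440.9347712712889
0.017 388.6661883454178 422.73185999047456
0.033 389.1436764172826 398.1441162718275
0.045 389.5064991043813 379.46094537950955
0.06 389.9658159537583 355.80890956208304
0.1 391.22311960613047 291.0653865242979
0.15 392.86458383511587 206.53992052049546
0.2 394.58914121924295 117.73566029380575
[ 0.99820769 -0.75891435  0.74043039] [0.48474236 0.24826329 0.0334    ] [0.48959094 0.23179066 0.005     ]
```

Both cameras agree that the fingertips end about 35 mm above the reported TCP, just over the cell, so the nominal tool length is wrong. I'll open the gripper, lower it carefully while watching the force, and grasp again.

```bash
python3 -m handwheel '[[0,0,0,0,0,0,0.5],[0,0,0,0,0,0,0.2],[0,0,0,0,0,0,0.2],[0,0,0,0,0,0,0.2],[0,0,-7,0,0,0,0.2],[0,0,-7,0,0,0,0.2],[0,0,-6,0,0,0,0.2],[0,0,0,0,0,0,0.2]]'; python3 -m handwheel '[[0,0,-5,0,0,0,0.2],[0,0,-3,0,0,0,0.2],[0,0,0,0,0,0,0.2]]';python3 -m handwheel '[[0,0,0,0,0,0,0.3],[0,0,0,0,0,0,0.4],[0,0,0,0,0,0,0.5],[0,0,0,0,0,0,0.55],[0,0,0,0,0,0,0.6],[0,0,0,0,0,0,0.65],[0,0,0,0,0,0,0.8],[0,0,0,0,0,0,0.8],[0,0,0,0,0,0,0.8]]'
```

```text
time_s: 4.08
tcp_pos: [0.4816, 0.244, -0.0168]
ee_rot: [[0.891, 0.454, -0.003], [0.454, -0.891, -0.001], [-0.003, -0.001, -1.0]]
force: [-0.4, -0.1, -0.6]
gripper_width: 0.801
time_s: 4.33
tcp_pos: [0.4825, 0.2443, -0.0236]
ee_rot: [[0.891, 0.454, -0.001], [0.454, -0.891, -0.0], [-0.001, -0.0, -1.0]]
force: [-0.4, 0.2, 0.1]
gripper_width: 0.798
time_s: 5.08
tcp_pos: [0.4833, 0.2445, -0.0221]
ee_rot: [[0.891, 0.454, 0.0], [0.454, -0.891, 0.0], [0.0, 0.0, -1.0]]
force: [-2.0, -1.0, 6.5]
gripper_width: 0.353
```

An opening of 0.353 is 30 mm, less than the cell's 33.4 mm, and there is an upward force. The tips are pinching above the axis, so I'll reopen and go lower.

```bash
python3 -m handwheel '[[0,0,0,0,0,0,0.5],[0,0,0,0,0,0,0.3],[0,0,0,0,0,0,0.3],[0,0,-5,0,0,0,0.3],[0,0,-5,0,0,0,0.3],[0,0,-2,0,0,0,0.3],[0,0,0,0,0,0,0.3]]';python3 -m handwheel '[[0,0,0,0,0,0,0.4],[0,0,0,0,0,0,0.5],[0,0,0,0,0,0,0.55],[0,0,0,0,0,0,0.6],[0,0,0,0,0,0,0.65],[0,0,0,0,0,0,0.8],[0,0,0,0,0,0,0.8],[0,0,0,0,0,0,0.8]]'
```

```text
time_s: 5.67
tcp_pos: [0.4822, 0.2442, -0.0359]
ee_rot: [[0.891, 0.454, -0.002], [0.454, -0.891, -0.0], [-0.002, -0.0, -1.0]]
force: [0.8, -1.5, 0.1]
gripper_width: 0.696
time_s: 6.33
tcp_pos: [0.4834, 0.2445, -0.0343]
ee_rot: [[0.891, 0.454, 0.0], [0.454, -0.891, 0.0], [0.0, 0.0, -1.0]]
force: [-1.9, -0.2, 5.1]
gripper_width: 0.369
```

```bash
python3 -m handwheel '[[0,0,5,0,0,0,0.8],[0,0,15,0,0,0,0.8],[0,0,30,0,0,0,0.8],[0,0,40,0,0,0,0.8],[0,0,30,0,0,0,0.8],[0,0,0,0,0,0,0.8],[0,0,0,0,0,0,0.8]]'; python3 -c "
from h import *
save('wrist','w2');save('scene','s2')
a=cv2.imread('pics/w2.png')[150:430,180:460];b=cv2.resize(cv2.imread('pics/s2.png')[120:225,285:405],(480,420),interpolation=3)
cv2.imwrite('pics/c2.png',np.hstack([cv2.resize(a,(420,420)),b])[:, :800])"
```

```text
time_s: 6.92
tcp_pos: [0.4849, 0.2449, 0.0875]
ee_rot: [[0.891, 0.454, 0.005], [0.454, -0.891, 0.001], [0.005, 0.001, -1.0]]
force: [-1.1, 0.8, -2.1]
gripper_width: 0.369
```

View pics/c2.png

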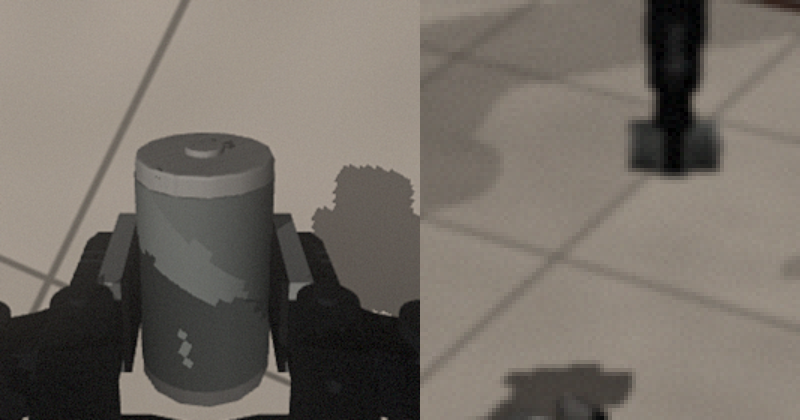

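The cell is held level, with the nub at tool +x and in the jaw centre. I'll turn +53.5° and move so the wrist camera sits over the cradle for a precise look.

```bash
python3 -m handwheel '[[2.2,-31.3,4.3,0,0,5.35,0.8],[2.2,-31.3,4.3,0,0,5.35,0.8],[2.2,-31.3,4.3,0,0,5.35,0.8],[2.2,-31.3,4.3,0,0,5.35,0.8],[2.2,-31.3,4.3,0,0,5.35,0.8],[2.2,-31.3,4.3,0,0,5.35,0.8],[2.2,-31.3,4.3,0,0,5.35,0.8],[2.2,-31.3,4.3,0,0,5.35,0.8],[2.2,-31.3,4.3,0,0,5.35,0.8],[2.2,-31.3,4.3,0,0,5.35,0.8],[0,0,0,0,0,0,0.8],[0,0,0,0,0,0,0.8],[0,0,0,0,0,0,0.8]]'; python3 -c "
from h import *
save('wrist','w3')
d=np.load('pics/w2.npz');T=d['hand_eye']
r=T[:3,:3]@np.array([(316.7-d['cx'])/d['fx'],(246.7-d['cy'])/d['fy'],1])
print('nub in tool',T[:3,3]+r*(-.051-T[2,3])/r[2])"
```

```text
time_s: 8.1
tcp_pos: [0.5038, -0.0679, 0.1264]
ee_rot: [[0.167, 0.986, -0.003], [0.986, -0.167, 0.002], [0.001, -0.004, -1.0]]
force: [-0.3, 0.2, -2.0]
gripper_width: 0.373
nub in tool [ 0.03197824 -0.00016787 -0.051     ]
```

View pics/w3.png

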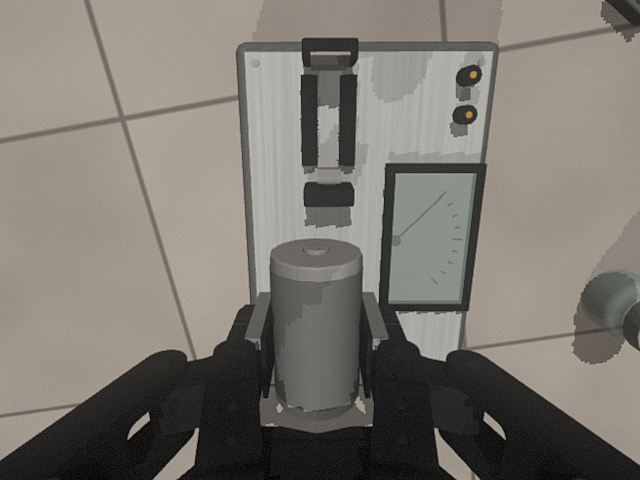

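The cradle spans about (301–356, 40–207), nicely aligned. I'll enlarge it to read the edges.

```bash
python3 -c "
from h import *
f=cv2.imread('pics/w3.png')[30:220,230:500]
cv2.imwrite('pics/c3.png',cv2.resize(cv2.convertScaleAbs(f,alpha=1.4,beta=15)[:,:200],None,fx=3.1,fy=3.1,interpolation=3))"
```

```text
(no output)
```

View pics/c3.png

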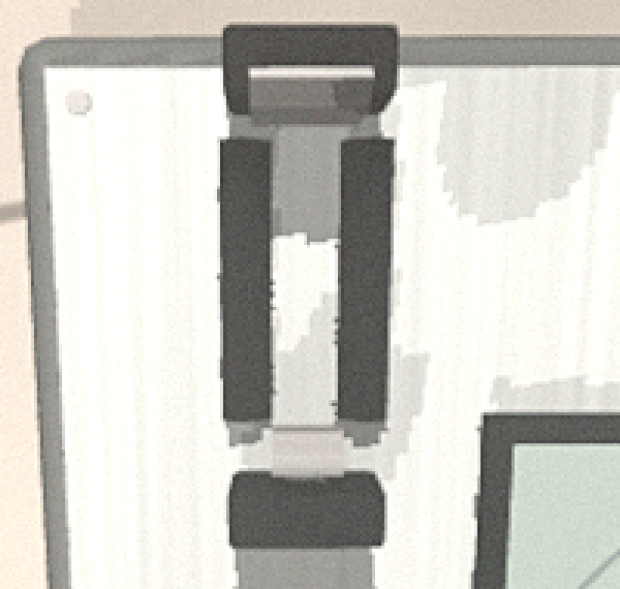

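```bash
python3 -c "
from h import *
g=lambda u,v,z:pt('w3',230+u/3.1,30+v/3.1,z)
d=np.load('pics/w3.npz');R=d['R'];t=d['tcp']
a=(g(220,140,.0515)+g(393,140,.0515))/2;b=(g(221,421,.0515)+g(387,421,.0515))/2
print('rail ends',a,b,np.linalg.norm(a-b),'yaw y-axis',np.degrees(np.arctan2(*(a-b)[1::-1])),'widths',np.linalg.norm(g(220,140,.0515)-g(393,140,.0515)))
c=(a+b)/2;print('cradle',c)
for n,p in [('+yblock top far',(g(222,27,.07)+g(398,27,.07))/2),('+y block near',g(311,110,.07)),('-yblock near',(g(230,472,.07)+g(385,472,.07))/2),('-yblock back',(g(232,548,.07)+g(385,548,.07))/2)]: print(n,p, (p-c)@R[:,0])
print('tool rot',np.degrees(np.arctan2(R[1,0],R[0,0])), 'c in tool',R.T@(c-t))
o=get_obs();print(o['tcp_pos'],o['ee_rot'],o['joint_positions'])
L=[g(45,68,.042),g(70,589,.042)];print('left edge yaw',np.degrees(np.arctan2(*(L[0]-L[1])[1::-1])))
D=np.array([-.025,.0805]);import math
for y in (-9.5,):
  q=math.radians(y);Q=np.array([[math.cos(q),-math.sin(q)],[math.sin(q),math.cos(q)]]);print('tester from cradle',c[:2]-Q@D)
"
```

```text
rail ends [0.52788394 0.03106123 0.0515    ] [ 0.51867971 -0.02311969  0.0515    ] 0.05495717051365911 yaw y-axis 80.35866134664224 widths 0.034221543920080214
cradle [0.52328183 0.00397077 0.0515    ]
+yblock top far [0.53064751 0.04763164 0.07      ] 0.0442989583417087
+y block near [0.52868497 0.03411418 0.07      ] 0.030643731866118833
-yblock near [ 0.51763192 -0.03100744  0.07      ] -0.03540919700912528
-yblock back [ 0.51540416 -0.04623403  0.07      ] -0.05079381862620805
tool rot 80.35987276491811 c in tool [0.07403756 0.00741746 0.07496528]
[ 0.50393402 -0.06741744  0.12660769] [[ 0.16619962  0.98608774 -0.00294126]
 [ 0.98609159 -0.16619566  0.00154445]
 [ 0.00103414 -0.00315704 -0.99999448]] [-2.10328959e+01  6.05898499e+00  1.04984977e+02  2.36618256e-02
  6.91450936e+01 -1.14745145e+01]
left edge yaw 80.2584749650102
tester from cradle [ 0.53465263 -0.07955141]
```

Rails measure 55 mm (56 given) and the yaw of 80.36° matches the tool. Moving above the cradle at TCP z of about 0.042.

```bash
python3 -m handwheel '[[6.3,23.6,0,0,0,0,0.8],[6.5,23.6,-10,0,0,0,0.8],[6.5,23.6,-25,0,0,0,0.8],[0,0,-30,0,0,0,0.8],[0,0,-20,0,0,0,0.8],[0,0,0,0,0,0,0.8],[0,0,0,0,0,0,0.8],[0,0,0,0,0,0,0.8],[0,0,0,0,0,0,0.8]]'; python3 -c "
from h import *
save('wrist','w4',(220,150,420,430),2.1)
o=get_obs();print(o['tcp_pos'],o['ee_rot'],o['force'])"
```

```text
time_s: 8.9
tcp_pos: [0.5258, 0.0022, 0.0449]
ee_rot: [[0.165, 0.986, 0.003], [0.986, -0.165, -0.001], [-0.0, 0.003, -1.0]]
force: [0.1, 0.3, -2.2]
gripper_width: 0.368
[0.52586595 0.00197794 0.04495765] [[ 1.65615066e-01  9.86185640e-01  3.08749310e-03]
 [ 9.86190461e-01 -1.65613762e-01 -6.74827198e-04]
 [-1.54173543e-04  3.15661780e-03 -9.99995006e-01]] [ 0.63595214 -0.038647   -1.14760215]
```

View pics/w4.png

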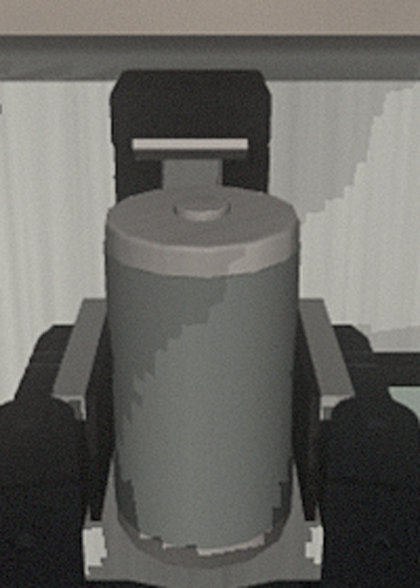

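The nub is at (203,205). The block centre is at u=190 against the cell's 202, so the cell sits about 2.5 mm too far in x, which agrees with the TCP reading of 0.5258. I'll check the axial position from the plate's top edge.

```bash
python3 -c "
from h import *
g=lambda u,v,z:pt('w4',220+u/2.1,150+v/2.1,z)
d=np.load('pics/w4.npz');R=d['R'];t=d['tcp']
for n,u,v,z in [('plate top far',190,138,.0766),('plate top near',190,150,.0766),('strip lower',190,159,.0766),('block far',190,70,.07),('nub',203,203,t[2]+.051)]:
  p=g(u,v,z);print(n,p.round(4),(R.T@(p-t)).round(4))
print(np.linalg.norm(g(132,144,.0766)-g(248,144,.0766)),np.linalg.norm(g(107,210,t[2]+.051)-g(298,210,t[2]+.051)))
"
```

```text
plate top far [0.5296 0.041  0.0766] [ 0.0389 -0.0026 -0.0317]
plate top near [0.5292 0.0387 0.0766] [ 0.0366 -0.0026 -0.0317]
strip lower [0.5289 0.037  0.0766] [ 0.0348 -0.0026 -0.0317]
block far [0.5315 0.0527 0.07  ] [ 0.0508 -0.0027 -0.0251]
nub [0.5308 0.0341 0.0959] [ 0.0324 -0.0002 -0.051 ]
0.021975532914315147 0.03230629276691955
```

```bash
python3 -m handwheel '[[-2.6,0.8,0,0,0,0,0.8],[0,0,-8,0,0,0,0.8],[0,0,-6,0,0,0,0.8],[0,0,0,0,0,0,0.8],[0,0,0,0,0,0,0.8]]'; python3 -m handwheel '[[0,0,-5,0,0,0,0.8],[0,0,-5,0,0,0,0.8],[0,0,-4,0,0,0,0.8],[0,0,-3,0,0,0,0.8],[0,0,0,0,0,0,0.8],[0,0,0,0,0,0,0.8]]'
```

```text
time_s: 9.37
tcp_pos: [0.5213, 0.0035, 0.0285]
ee_rot: [[0.166, 0.986, -0.001], [0.986, -0.166, 0.001], [0.001, -0.001, -1.0]]
force: [0.9, 3.0, -2.7]
gripper_width: 0.367
time_s: 9.87
tcp_pos: [0.5221, 0.003, 0.0119]
ee_rot: [[0.166, 0.986, 0.001], [0.986, -0.166, 0.0], [0.0, 0.001, -1.0]]
force: [2.5, 2.7, -2.1]
gripper_width: 0.369
```

The spring pushes +y at 2.7 N, as expected. A bit lower, then release.

```bash
python3 -m handwheel '[[0.5,0,-1.5,0,0,0,0.8],[0,0,0,0,0,0,0.8],[0,0,0,0,0,0,0.8]]'; python3 -m handwheel '[[0,0,0,0,0,0,0.55],[0,0,0,0,0,0,0.5],[0,0,0,0,0,0,0.4],[0,0,0,0,0,0,0.4],[0,0,0,0,0,0,0.4]]';  python3 -m handwheel '[[0,0,8,0,0,0,0.4],[0,0,20,0,0,0,0.4],[0,0,40,0,0,0,0.4],[0,0,40,0,0,0,0.4],[0,0,0,0,0,0,0.4],[0,0,0,0,0,0,0.4],[0,0,0,0,0,0,0.4]]'
```

```text
time_s: 10.12
tcp_pos: [0.523, 0.0029, 0.011]
ee_rot: [[0.166, 0.986, 0.001], [0.986, -0.166, -0.0], [0.0, 0.001, -1.0]]
force: [3.5, 2.1, 1.6]
gripper_width: 0.37
time_s: 10.53
tcp_pos: [0.522, 0.0029, 0.0105]
ee_rot: [[0.166, 0.986, -0.001], [0.986, -0.166, -0.0], [-0.0, -0.001, -1.0]]
force: [-0.5, 0.1, -0.4]
gripper_width: 0.598
time_s: 11.12
tcp_pos: [0.5223, 0.003, 0.119]
ee_rot: [[0.165, 0.986, 0.001], [0.986, -0.165, -0.0], [-0.0, 0.001, -1.0]]
force: [0.2, 0.7, -0.4]
gripper_width: 0.6
```

```bash
python3 -m handwheel '[[-6,-24,3,0,0,0,0.4],[-6,-24,4,0,0,0,0.4],[-6,-24,0,0,0,0,0.4],[0,0,0,0,0,0,0.4],[0,0,0,0,0,0,0.4]]'; python3 -c "
from h import *
save('wrist','w5')"; python3 -m handwheel '[[-5.5,-37.5,0,0,0,0,0.4],[-5.5,-37.5,0,0,0,0,0.4],[-5.5,-37.5,0,0,0,0,0.4],[-5.5,-37.5,0,0,0,0,0.4],[0,0,0,0,0,0,0.4],[0,0,0,0,0,0,0.4],[0,0,0,0,0,0,0.4]]'; python3 -c "
from h import *
save('wrist','w6')
p=np.array([.494,-.1436,.072]);d=np.load('pics/w6.npz')
W=np.eye(4);W[:3,:3]=d['R'];W[:3,3]=d['tcp'];q=np.linalg.inv(W@d['hand_eye'])@[*p,1];u,v=(q[:2]/q[2]*d['fx']+[d['cx'],d['cy']]);print(u,v)
u,v=int(u),int(v)
a=cv2.imread('pics/w5.png')[30:220,265:395];b=cv2.imread('pics/w6.png');x0=u-65;y0=max(0,v-65);print(x0,y0);b=b[y0:y0+130,x0:x0+130]
k=lambda i,w,h:cv2.convertScaleAbs(cv2.resize(i,(w,h),interpolation=3),alpha=1.6,beta=15)
A=k(a,390,570);B=k(b,400,400);cv2.imwrite('pics/c6.png',np.hstack([A,cv2.copyMakeBorder(B,0,170,0,0,0)]))"
```

```text
time_s: 11.53
tcp_pos: [0.503, -0.0694, 0.1242]
ee_rot: [[0.168, 0.986, -0.003], [0.986, -0.168, 0.001], [0.001, -0.003, -1.0]]
force: [-0.2, 0.8, -0.8]
gripper_width: 0.601
time_s: 12.17
tcp_pos: [0.4821, -0.2175, 0.1248]
ee_rot: [[0.165, 0.986, -0.001], [0.986, -0.165, 0.002], [0.002, -0.002, -1.0]]
force: [-0.4, 0.4, -0.8]
gripper_width: 0.602
316.138981155816 120.77474351759432
251 55
```

View pics/c6.png

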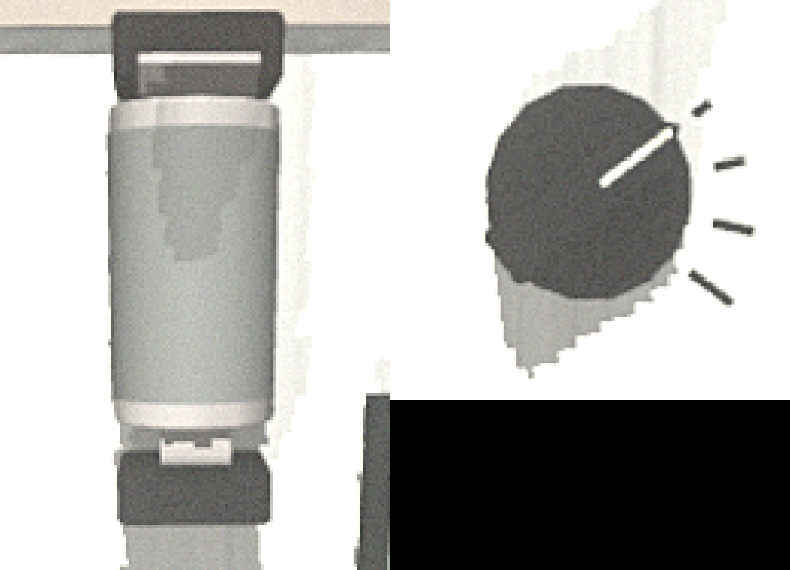

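The cell lies level between the plate and the sprung strip, whose top shows at (197,450) against the cell's end. The dial is at rest: skirt centre at (589,191), bar tip at (677,128), other end at (488,238) in the composite. Now the numbers.

```bash
python3 -c "
from h import *
d=np.load('pics/w5.npz');R=d['R'];x=R[:,0]
g=lambda u,v,z:pt('w5',265+u/3,30+v/3,z)
A=g(195,97,.0783);B=g(195,427,.0783);print('cell',A,B,np.linalg.norm(A-B),(A+B)/2)
P=g(197,60,.0766);Sp=g(197,452,.0766);print('plate top near - can end',(P-A)@x,' (expect 5.5); can end - strip top',(B-Sp)@x)
h=lambda u,v,z:pt('w6',251+(u-390)*.325,55+v*.325,z)
s=h(589,191,.05);a=h(677,128,.072);b=h(488,238,.072);print('skirt',s,'bar',(a+b)/2,np.linalg.norm(a-b),'yaw',np.degrees(np.arctan2(*(a-b)[1::-1])))
w=h(600,185,.072);print('white',np.degrees(np.arctan2(*(a-w)[1::-1])))
print(get_obs()['tcp_pos'],get_obs()['joint_positions'].round(1))"
```

```text
cell [0.52748177 0.03291959 0.0783    ] [ 0.51820036 -0.02522546  0.0783    ] 0.05888116013930904 [0.52284106 0.00384707 0.0783    ]
plate top near - can end 0.006310390908238853  (expect 5.5); can end - strip top 0.005116833474306277
skirt [ 0.49404048 -0.14135111  0.05      ] bar [ 0.49286055 -0.14001796  0.072     ] 0.040513915170778014 yaw 19.440942512879225
white 25.709231747370662
[ 0.482248   -0.21709667  0.12492835] [-37.1   8.7 102.2   0.   69.2 -27.7]
```

The cell centre measures within 1 mm of the cradle. Dial axis is about (0.494, -0.141), with the bar at a world yaw of about 26.4°. I'll move over the dial turning -54°, then descend.

```bash
python3 -m handwheel '[[1.3,8.5,0,0,0,-6,0.4],[1.3,8.5,0,0,0,-6,0.4],[1.3,8.5,0,0,0,-6,0.4],[1.3,8.5,0,0,0,-6,0.4],[1.3,8.5,0,0,0,-6,0.4],[1.3,8.5,0,0,0,-6,0.4],[1.3,8.5,0,0,0,-6,0.4],[1.3,8.5,0,0,0,-6,0.4],[1.3,8.5,0,0,0,-6,0.4],[0,0,-30,0,0,0,0.4],[0,0,-20,0,0,0,0.4],[0,0,0,0,0,0,0.4],[0,0,0,0,0,0,0.4],[0,0,0,0,0,0,0.4]]'
```

```text
time_s: 13.38
tcp_pos: [0.4947, -0.1418, 0.0766]
ee_rot: [[0.894, 0.447, 0.001], [0.447, -0.894, -0.0], [0.001, 0.001, -1.0]]
force: [1.2, 0.4, -0.1]
gripper_width: 0.599
```

```bash
python3 -m handwheel '[[-0.5,0.5,-20,0,0,0,0.4],[0,0,-20,0,0,0,0.4],[0,0,-12,0,0,0,0.4],[0,0,-6,0,0,0,0.4],[0,0,0,0,0,0,0.4],[0,0,0,0,0,0,0.4]]'; python3 -m handwheel '[[0,0,0,0,0,0,0.6],[0,0,0,0,0,0,0.7],[0,0,0,0,0,0,0.75],[0,0,0,0,0,0,0.8],[0,0,0,0,0,0,0.85],[0,0,0,0,0,0,0.9],[0,0,0,0,0,0,1],[0,0,0,0,0,0,1],[0,0,0,0,0,0,1]]'
```

```text
time_s: 13.88
tcp_pos: [0.4941, -0.1422, 0.0184]
ee_rot: [[0.895, 0.446, 0.001], [0.446, -0.895, -0.0], [0.0, 0.001, -1.0]]
force: [0.4, -0.7, 1.2]
gripper_width: 0.601
time_s: 14.63
tcp_pos: [0.4938, -0.1421, 0.0182]
ee_rot: [[0.895, 0.446, 0.0], [0.446, -0.895, -0.0], [0.0, 0.0, -1.0]]
force: [-1.5, 0.2, 6.0]
gripper_width: 0.12
```

The opening of 0.12 is about the 12 mm bar, allowing for the same -2 mm bias seen with the cell, and the side force is small. Now turning clockwise.

```bash
python3 -m handwheel '[[0,0,0,0,0,-4,1],[0,0,0,0,0,-4,1],[0,0,0,0,0,-4,1],[0,0,0,0,0,-4,1],[0,0,0,0,0,-4,1],[0,0,0,0,0,-4,1],[0,0,0,0,0,0,1]]'; python3 -c "
from plant import *
o=get_obs();print(o['ft_torque'],o['force'])"; python3 -m handwheel '[[0,0,0,0,0,-4,1],[0,0,0,0,0,-4,1],[0,0,0,0,0,-4,1],[0,0,0,0,0,-4,1],[0,0,0,0,0,-4,1],[0,0,0,0,0,-4,1],[0,0,0,0,0,0,1]]'; python3 -c "
from plant import *
o=get_obs();print(o['ft_torque'],o['force'])"
```

```text
time_s: 15.22
tcp_pos: [0.4937, -0.142, 0.0182]
ee_rot: [[0.999, 0.04, 0.0], [0.04, -0.999, -0.0], [0.0, 0.0, -1.0]]
force: [-2.2, 1.9, 6.2]
gripper_width: 0.122
[0.23596899 0.31869738 0.04533046] [-2.15552216  1.92671129  6.2037837 ]
time_s: 15.8
tcp_pos: [0.4937, -0.1418, 0.0182]
ee_rot: [[0.929, -0.37, 0.0], [-0.37, -0.929, 0.0], [0.0, -0.0, -1.0]]
force: [-0.9, 1.9, 7.2]
gripper_width: 0.121
[0.33601001 0.29161052 0.06671421] [-0.93188387  1.8643949   7.18473984]
```

```bash
python3 -m handwheel '[[0,0,0,0,0,-4,1],[0,0,0,0,0,-4,1],[0,0,0,0,0,-4,1],[0,0,0,0,0,-4,1],[0,0,0,0,0,-4,1],[0,0,0,0,0,-4,1],[0,0,0,0,0,-2,1],[0,0,0,0,0,0,1],[0,0,0,0,0,0,1],[0,0,0,0,0,0,1],[0,0,0,0,0,0,1]]'; python3 -c "
from h import *
o=get_obs();print(o['ft_torque'],o['force'],o['joint_positions'],np.degrees(np.arctan2(o['ee_rot'][1,0],o['ee_rot'][0,0])))"
```

```text
time_s: 16.72
tcp_pos: [0.4938, -0.1418, 0.0182]
ee_rot: [[0.675, -0.737, 0.0], [-0.737, -0.675, 0.0], [0.0, -0.0, -1.0]]
force: [-0.9, 1.4, 6.3]
gripper_width: 0.121
[0.30231444 0.24779094 0.12658752] [-0.86579664  1.38007907  6.25056907] [-2.92877144e+01  1.60327189e+01  1.07935499e+02  2.79065298e-02
  5.60158181e+01  1.08208630e+02] -47.511941507220676
```

```bash
python3 -c "
from plant import *
print(job_done()); o=get_obs(); print(o['time_s'],o['gripper_width'],o['force'])"
```

```text
the job is handed in; nothing more can be done
None
the job is handed in; nothing more can be done
```

The cell is in the tester's cradle and the dial is held at about its third click. I handed the job in at about 16.7 s on the robot's clock, with no verdict reported.

**What I did**
- I picked up the D cell and laid it in the cradle, nub against the plate and the other end on the sprung contact, then let go.
- I gripped the dial's bar on its axis and turned it about 74° clockwise in three checked moves, keeping hold of it.

**Last checks**
- **Cell:** after release, the picture showed it lying level between plate and spring. Its centre measured within about 1 mm of the cradle point, and the nub-end gap was within about 1 mm of expected. I did not look at it again after turning the dial.
- **Dial:** I inferred the angle from the tool's turn, about 1.29 rad (third click 1.257, end stop 1.36). The gripper opening stayed constant and the wrist torque rose from 0.045 to 0.127 N m, so I saw no sign of slip.
- **Forces:** side forces on the tool were under 2 N and the vertical force was about 6 N.
- **Bystanders:** I kept the arm clear of them but took no final picture to confirm they had not moved.

**What disagreed**
- **Finger length:** in the wrist and scene images the fingertips end about 40 mm short of the reported TCP. The first grasp closed above the cell and the second pinched too high; the third, lower one held.
- **Opening readings:** they ran about 2 mm under the real widths.
- **Bar angle:** my image reading of the bar's ends gave 19°, against 26° from its white line and the given geometry. I used 26°.

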